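# Take the middle drying board out of the stack for the kiln

## Robot

A 7-joint arm with a two-finger parallel gripper is mounted at the origin on the work surface. World frame = base frame: x ahead of the robot, y to its left, z up, the work surface at z = 0. Lengths are in m, angles in rad, forces in N, time in s.
With the tool pointing down it reaches from about 0.4 to 0.85 m from the base axis. Payload 10.4 kg.
Tool frame: the origin (TCP) lies between the finger pads; the fingertips stand 14 mm ahead of it and the grasp point (between the pads) lies 5 mm behind it; z points along the fingers, y is the line along which they close (so a half turn about z gives the same grasp; the last joint's range is limited). The gripper opens to 87 mm and grips with 3 to 60 N. Pads are 19 mm wide; open, the fingers measure 117 mm over their backs; the gripper's body (75 mm by 190 mm) begins 51 mm behind the grasp point.
Start: joints at [1.217, 0.332, -0.065, 1.46, 0.022, 1.35, -0.088], TCP at [0.203, -0.591, 0.237] pointing down, gripper open.
Joint ranges: [-2.6, 2.6], [-0.5, 2.12], [-1.47, 1.34], [0.16, 2.42], [-1.27, 4.41], [0.06, 2.06], [-2.6, 2.6]. Speed limits (rad/s): [2.22, 2.22, 2.79, 2.79, 3.14, 3.14, 3.14].

## Interface

Orientations are given as a unit quaternion [x, y, z, w].
In Python, from bench import * gives the robot as it stands.
- The arm moves only by the tool drive_tool, never from a script. Its argument "deltas" is a list of rows, each a list of 7 numbers: the turn, a rotation vector about the tool's x, y, z in degrees, then the shift along the tool's x, y, z in m, then the closure, from -1 (fully open) to 1 (shut). A call has 1 to 12 rows; each row is the pose to reach, as a shift and turn from the pose commanded when the call began, along the tool's axes at that moment; what a row does not reach only later rows make up. A row lasts 1/10 s, in which the tool goes at most 50 mm and 8.59 degrees, less where a joint would pass 70% of its speed; a pose out of reach is approached as far as the arm can. A call with a gripper value outside its range is refused whole. The fingers move at their own pace and stop on an object; "squeeze" is the grip in N (left out, the last holds). Time passes only in rows, so rows that repeat a pose let the fingers close. It gives the time, the measured TCP pose, the force and the opening at its end, in the units of the state.
- read_state(): the state, without advancing time (a new reading comes with each control period).
- camera(name): name is "scene" or "top" or "wrist"; returns (picture, depth): 384x512x3 uint8, red, green, blue; 384x512 float32, m along the optical axis (not along the pixel's ray), 0 where there is no reading.
- camera_params(name): a dict with "K" (3x3 intrinsics, pixels), "k1" (the pictures are not rectified: a ray, as slopes to the right and down, at radius r is drawn at 1 + k1 r^2 times it, then the intrinsics apply), "R" (3x3) and "t" (3): a world point X has camera coordinates R X + t; the wrist camera has in their place "mount" (4x4, takes a point from camera to tool coordinates, whose origin is the TCP and whose axes are the flange's). Camera axes: x right, y down, z forward; pixel columns grow to the right and rows downward; lengths in m; the calibration is good to about 2 mm. A picture is of the moment at which its call begins: read the wrist's pose just before it. camera_params takes no time and is no camera call.
- close_job(): hands the job in, once; it reports no verdict.
Trained networks look in the newest picture that a camera, given by its name, has taken for a name from the list of things; names that differ only in an ending like _2 or _b are one class to them, and where a whole thing is asked for, a point or a joint stands for the part that bears it (a point fixed in the world has none). Each returns a list of dicts, best first, with "score" (0 to 1); they miss things now and then, are a little off and sometimes report something else, mostly with a low value. They report only what shows in the picture. A call takes as long as a camera call. They do not tell look-alikes from the thing itself.
- outline_of(label, camera): "pixels" (384x512 bool, what is visible of it) and "location" ([column, row] as shares, 0 to 1, of the picture: columns of its width, rows of its height, amid what is visible of it).
- tip_of(label, camera): "location" ([column, row] as shares, 0 to 1, of the picture: columns of its width, rows of its height: a listed point, or the origin of a listed thing).
The state is a dict: "time": time; "joint_positions": joint angles; "joint_vel": joint speeds; "joint_torque": joint torques, N m; "ee_pos": TCP position; "eef_rot": TCP orientation; "ft_force": force on the tool from outside, world axes, zero at the start; "torque": the same for the moment, N m; "width": finger opening in m.
Only numpy, scipy, OpenCV 4.12 (cv2) and the standard library are available. Lean on these libraries where they do the work, as an engineer would, in place of code of your own. Each camera call takes 0.05 s, during which the arm holds its last target. There are 200 camera calls.

## Task

Three drying boards are stacked, and the dishes on the middle one are ready for firing. Lift the top board off with its two cups standing on it and set it aside, put the middle board with its two dishes in the centre of the round kiln shelf, then put the top board with its cups squarely back on the bottom board. Set the boards down level without dropping them, keep the cups and dishes upright on their boards, and leave the bottom board where it is and the other things on the table alone.

Things in the scene. Friction and masses are not known exactly. Their poses are not given: they have to be found in the camera images.
- board_top: Wooden board like a low bench, loose: plank 220 long (x) x 56 wide (y) x 16 mm thick on two cross feet (18 x 56 x 34 mm high) flush with its ends; 50 mm high in all, open between the feet. Origin: centre of its underside (foot level), so the plank spans z = 34 to 50 mm; z up. Top of the stack (underside 100 mm above the table); carries two cups. About 160 g.
- board_mid: Wooden board like a low bench, loose: plank 220 long (x) x 56 wide (y) x 16 mm thick on two cross feet (18 x 56 x 34 mm high) flush with its ends; 50 mm high in all, open between the feet. Origin: centre of its underside (foot level), so the plank spans z = 34 to 50 mm; z up. Middle of the stack (underside 50 mm above the table); carries two low dishes. About 160 g.
- board_low: Wooden board like a low bench, loose: plank 220 long (x) x 56 wide (y) x 16 mm thick on two cross feet (18 x 56 x 34 mm high) flush with its ends; 50 mm high in all, open between the feet. Origin: centre of its underside (foot level), so the plank spans z = 34 to 50 mm; z up. Bottom of the stack, on the table, empty; stays there.
- kiln_shelf: Round pale kiln shelf, fixed: a disc 270 mm in diameter and 15 mm thick on three short props; its flat top is 45 mm above the table. Origin: on the table under its centre, z up.
- slab: Flat rectangular white plaster slab lying on the table, fixed, 250 (x) x 110 (y) x 15 mm high, empty: a clear place to set the top board aside meanwhile. Origin: centre of its underside; x along its length.
- cup_a: Straight-sided unfired clay cup, 44 mm across the rim, 48 mm high, roughly 70 g, loose on the top board, about 80 mm from its middle towards the board's -x end. Origin: centre of its underside; z up.
- cup_b: Cup like cup_a, about 80 mm from the middle of the top board towards its +x end. Origin: centre of its underside; z up.
- dish_a: Low bisque-fired dish, 46 mm across the rim, 22 mm high, about 40 g, loose on the middle board, about 60 mm from its middle towards the board's -x end. Origin: centre of its underside; z up.
- dish_b: Dish like dish_a, about 60 mm from the middle of the middle board towards its +x end. Origin: centre of its underside; z up.
- white_bowl: White bowl, 84 mm across, 45 mm high, on the table: leave alone. Origin: centre of its underside.
- tumbler: Clay tumbler, 72 mm across, 100 mm high, on the table: leave alone. Origin: centre of its underside.
- brush: Flat brush with a wooden handle, about 200 mm long, lying on the table: leave alone. Origin: under its middle.
Things that resemble listed ones, but are neither listed nor needed, are in the scene too. What is shaped like the board_low but purple or turquoise is not meant.

How it is judged:
On the way, in this order (a step that is already met when the one before it is completed fails the run):
1. the top board, with its cups standing on it, is off the stack: its centre at least 120 mm to the side of the bottom board's, and let go and at rest (horizontal distance between board_top and board_low above 0.12 m and z of cup_a in the frame of board_top between 0.044 and 0.056 m and horizontal distance between each of cup_a, cup_b and board_top below 0.115 m and angle between each of cup_a, cup_b's own z axis and vertical below 0.12 rad and z of cup_b in the frame of board_top between 0.044 and 0.056 m and linear speed of board_top below 0.03 m/s and contact force between the fingers and board_top below 0.3 N), for 0.2 s.
2. the middle board stands on the kiln shelf, centred within 25 mm, let go, its dishes still standing on it (z of board_mid in the frame of kiln_shelf between 0.041 and 0.049 m and horizontal distance between board_mid and kiln_shelf below 0.025 m and angle between board_mid's own z axis and vertical below 0.06 rad and z of dish_a in the frame of board_mid between 0.044 and 0.056 m and horizontal distance between each of dish_a, dish_b and board_mid below 0.115 m and angle between each of dish_a, dish_b's own z axis and vertical below 0.12 rad and z of dish_b in the frame of board_mid between 0.044 and 0.056 m and linear speed of board_mid below 0.03 m/s and contact force between the fingers and board_mid below 0.3 N), for 0.2 s.
At the end, for the whole second after the job is handed in: Middle board level on the kiln shelf, centred within 25 mm, both dishes upright on it; top board on the bottom board, centred within 18 mm, parallel within 0.15 rad (either way round), both cups upright on it; bottom board within 30 mm of its start; all let go, at rest (z of board_mid in the frame of kiln_shelf between 0.041 and 0.049 m and horizontal distance between board_mid and kiln_shelf below 0.025 m and angle between each of board_mid, board_top, board_low's own z axis and vertical below 0.06 rad and z of cup_a in the frame of board_top between 0.044 and 0.056 m and horizontal distance between each of cup_a, cup_b and board_top below 0.115 m and angle between each of cup_a, cup_b, dish_a, dish_b's own z axis and vertical below 0.12 rad and z of cup_b in the frame of board_top between 0.044 and 0.056 m and z of dish_a in the frame of board_mid between 0.044 and 0.056 m and horizontal distance between each of dish_a, dish_b and board_mid below 0.115 m and z of dish_b in the frame of board_mid between 0.044 and 0.056 m and z of board_top in the frame of board_low between 0.046 and 0.054 m and horizontal distance between board_top and board_low below 0.018 m and angle between the x axis of board_top and the x axis of board_low, either way round below 0.15 rad and distance of board_low from where it was at the start of the episode below 0.03 m and linear speed of each of board_top, board_mid, cup_a, cup_b, dish_a, dish_b below 0.03 m/s); the robot touches nothing.
It fails at once if a cup or a dish is tipped by more than 0.35 rad (angle between any of cup_a, cup_b, dish_a, dish_b's own z axis and vertical above 0.35 rad).
It fails at once if a board is dropped (it falls free of the fingers faster than 0.45 m/s, about 10 mm) ((contact force between the fingers and board_top below 0.1 N and linear speed of board_top above 0.45 m/s) or (contact force between the fingers and board_mid below 0.1 N and linear speed of board_mid above 0.45 m/s)).
It fails at once if the bottom board is shoved more than 30 mm (distance of board_low from where it was at the start of the episode above 0.03 m).
It fails at once if the white bowl, the tumbler or the brush is moved more than 30 mm (distance of any of white_bowl, tumbler, brush from where it was at the start of the episode above 0.03 m).
It also fails if it takes over 72 s, if anything falls off the work surface, if the arm or the gripper's body presses on something with over 40 N, if the wrist force passes 120 N, or if a joint passes its speed limit or range.

## Working session

There is one attempt and no reset: what is moved stays moved. The work goes in short steps, Python scripts to look and compute and a tool call to move; the robot and the scene stay as the last step left them, time stands still between calls to the robot, and variables do not carry over. Pictures are saved under pics/ and viewed, on a budget of 10 in all, crops included, one or two more only if the job needs it, and the job is handed in when it is done.

Besides the shell and the picture viewer there is one more tool, called after ">>>" as a command line: name --pt "numbers of a row" for each row, then --argument value for the rest. drive_tool: Moves the arm, as the interface text tells. Its arguments: {"type":"object","properties":{"deltas":{"type":"array"},"squeeze":{"type":"number"}},"required":["deltas"]}

```bash
mkdir -p pics; cat > h.py <<'E'
from bench import *
import numpy as np, cv2
from scipy.spatial.transform import Rotation as Ro
np.set_printoptions(precision=4,suppress=True)
def cloud(name,d,st=None):
    """world xyz for each pixel (HxWx3), nan where no depth"""
    p=camera_params(name);K=np.array(p["K"]);H,W=d.shape
    u,v=np.meshgrid(np.arange(W),np.arange(H))
    pts=np.stack([u,v],-1).reshape(-1,1,2).astype(np.float64)
    # radial model x_d = x(1+k1 r^2)
    n=cv2.undistortPoints(pts,K,np.array([p["k1"],0,0,0.])).reshape(H,W,2)
    c=np.dstack([n*d[...,None],d]); c[d<=0]=np.nan
    if "mount" in p:
        M=np.array(p["mount"]);R=Ro.from_quat(st["eef_rot"]).as_matrix()
        return (c@M[:3,:3].T+M[:3,3])@R.T+np.array(st["ee_pos"])
    return (c-np.array(p["t"]))@np.array(p["R"])
def snap(name,f=None):
    st=read_state();im,d=camera(name)
    if f: cv2.imwrite("pics/"+f,im[...,::-1])
    return im,d,cloud(name,d,st)
E
python3 - <<'E'
from h import *
s=read_state();print(s)
a,d,X=snap("top","top0.png");b,e,Y=snap("scene","scene0.png")
np.savez("c0.npz",a=a,X=X,b=b,Y=Y)
for L in ["board_top","board_mid","board_low","kiln_shelf","slab","cup_a","dish_a","white_bowl","tumbler","brush"]:
  for cam,C in (("top",X),("scene",Y)):
    for r in outline_of(L,cam)[:4]:
        m=r["pixels"];q=C[m];q=q[~np.isnan(q[:,0])]
        if len(q)<5: continue
        print(L,cam,round(r["score"],2),(np.array(r["location"])*[512,384]).round(),"med",np.median(q,0),"lo",np.percentile(q,3,0),"hi",np.percentile(q,97,0))
E
```

```text
{'time': 0.0, 'joint_positions': array([ 1.2174,  0.3328, -0.0647,  1.4609,  0.0216,  1.3499, -0.0885]), 'joint_vel': array([-0.0001,  0.0004,  0.    , -0.0005,  0.0002, -0.0001, -0.0002]), 'joint_torque': array([  0.0008, -62.3258,   0.0251, -38.9893,  -0.0611,   0.0399,
         0.0001]), 'ee_pos': array([ 0.2029, -0.5908,  0.2358]), 'eef_rot': array([ 0.9864,  0.1646, -0.0001, -0.0007]), 'ft_force': array([ 0.6458, -0.1637,  1.4165]), 'torque': array([ 0.0045,  0.0484, -0.0686]), 'width': 0.08710838650345253}
board_top top 0.57 [354. 218.] med [ 0.5193 -0.2761  0.1501] lo [ 0.4167 -0.3094  0.1322] hi [ 0.6154 -0.2416  0.1542]
board_top scene 0.76 [168. 229.] med [ 0.53   -0.2895  0.149 ] lo [ 0.4284 -0.3229  0.1053] hi [ 0.6322 -0.2493  0.1523]
board_mid top 0.82 [344. 212.] med [ 0.5305 -0.2544  0.0991] lo [ 0.418  -0.2735  0.0621] hi [ 0.6146 -0.2334  0.1046]
board_mid top 0.62 [184. 220.] med [0.5084 0.2841 0.0458] lo [0.3939 0.1677 0.0406] hi [0.6266 0.4019 0.0503]
board_mid scene 0.64 [180. 249.] med [ 0.5736 -0.2978  0.0952] lo [ 0.4322 -0.3256  0.0533] hi [ 0.6323 -0.241   
[... 1504 characters left out ...]
-0.262   0.1991]
white_bowl top 0.77 [301. 149.] med [ 0.7732 -0.1212  0.0202] lo [ 0.7337 -0.1526  0.0036] hi [ 0.8014 -0.0884  0.0461]
white_bowl scene 0.96 [269. 259.] med [ 0.7609 -0.1143  0.0199] lo [ 0.7307 -0.156  -0.001 ] hi [ 0.8003 -0.0851  0.0457]
tumbler top 0.63 [115. 263.] med [0.3742 0.5133 0.058 ] lo [ 0.3407  0.467  -0.0001] hi [0.4052 0.5338 0.1032]
tumbler scene 0.98 [297.  98.] med [0.382  0.4866 0.0711] lo [0.3453 0.4649 0.0067] hi [0.4104 0.5309 0.0999]
tumbler scene 0.42 [310. 209.] med [0.7356 0.1279 0.0174] lo [0.6627 0.1071 0.005 ] hi [0.8416 0.1614 0.023 ]
brush scene 0.69 [314. 209.] med [0.7366 0.1285 0.0167] lo [ 0.6597  0.1072 -0.002 ] hi [0.8423 0.1629 0.0228]
```

```bash
python3 - <<'E'
from h import *
z=np.load("c0.npz");
def rect(X,lo,hi,c,r,n):
    q=X.reshape(-1,3);q=q[(q[:,2]>lo)&(q[:,2]<hi)&(np.hypot(q[:,0]-c[0],q[:,1]-c[1])<r)]
    (cx,cy),(w,h),a=cv2.minAreaRect(q[:,:2].astype(np.float32)*1000)
    if w<h:w,h,a=h,w,a+90
    print(n,len(q),"c",round(cx),round(cy),"size",round(w),round(h),"ang",round((a+90)%180-90,1),"z",np.median(q[:,2]))
for k in "XY":
    X=z[k];print(k)
    rect(X,.144,.156,(.52,-.276),.14,"top");rect(X,.094,.106,(.52,-.276),.14,"mid");rect(X,.044,.056,(.52,-.276),.14,"low")
    rect(X,.010,.02,(.487,.01),.15,"slab");rect(X,.040,.05,(.512,.283),.17,"kiln")
a=z["a"][...,::-1];b=z["b"][...,::-1]
cv2.imwrite("pics/v1.png",cv2.resize(a,(768,576)));
cv2.imwrite("pics/v2.png",cv2.resize(b[180:330,90:290],(800,600),interpolation=cv2.INTER_CUBIC))
E
```

```text
X
top 945 c 521 -283 size 219 59 ang 9.1 z 0.15046096318251728
mid 235 c 515 -257 size 217 15 ang 9.4 z 0.10029386372013215
low 138 c 515 -257 size 215 9 ang 10.7 z 0.04981273277156678
slab 2153 c 486 11 size 251 110 ang 4.5 z 0.015515361749897755
kiln 4549 c 512 287 size 267 264 ang -89.2 z 0.045706712451733224
Y
top 991 c 523 -283 size 220 57 ang 9.3 z 0.14950034021138234
mid 194 c 533 -305 size 223 56 ang 23.0 z 0.09920584439478343
low 269 c 532 -304 size 222 54 ang 22.8 z 0.049349032945751756
slab 1713 c 488 11 size 252 112 ang 4.6 z 0.014477702133335482
kiln 2881 c 513 285 size 269 268 ang -49.5 z 0.044489560332904965
```

View pics/v1.png

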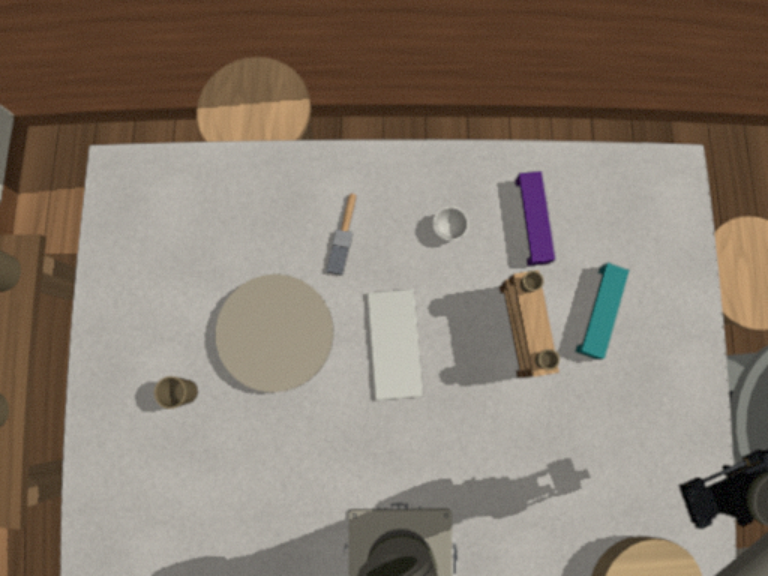

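View pics/v2.png

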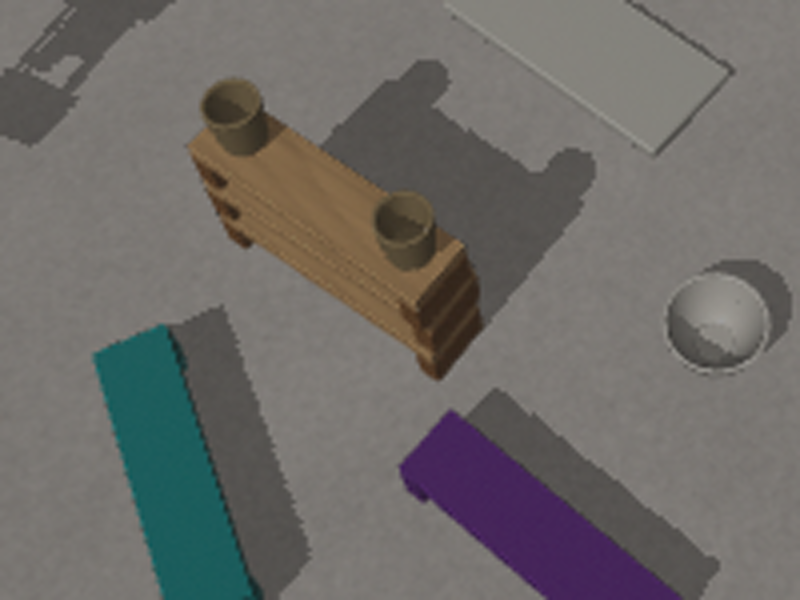

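The stack is the wooden one at v1 (532,325), carrying two cups. The purple one (536,218) and the turquoise one (603,312) are decoys, and the crop confirms this. Next I work out the move to a spot above the stack.

```bash
cat >> h.py <<'E'
def go(x,y,z,yaw):
    """print turn [deg] and shift [m], tool axes, to TCP xyz with tool down and tool x at yaw [deg]"""
    s=read_state();R=Ro.from_quat(s["eef_rot"])
    T=Ro.from_euler("z",yaw,degrees=True)*Ro.from_euler("x",180,degrees=True)
    print("t",round(s["time"],2),"turn",(R.inv()*T).as_rotvec(degrees=True).round(2),"shift",R.inv().apply(np.array([x,y,z])-s["ee_pos"]).round(4),"F",s["ft_force"],"w",round(s["width"],4),"at",s["ee_pos"])
E
python3 -c "
from h import *
go(.522,-.283,.26,9.2)"
```

```text
t 1.1 turn [0.   0.   9.75] shift [ 0.4018 -0.1878 -0.0235] F [-0.3547  0.6646  0.0306] w 0.0871 at [ 0.203  -0.5911  0.2366]
```

>>> drive_tool --pt "0 0 0 0.02 -0.01 -0.02 -1" --pt "0 0 3 0.06 -0.03 -0.023 -1" --pt "0 0 6 0.105 -0.05 -0.023 -1" --pt "0 0 9.75 0.15 -0.07 -0.023 -1" --pt "0 0 9.75 0.195 -0.09 -0.023 -1" --pt "0 0 9.75 0.24 -0.112 -0.023 -1" --pt "0 0 9.75 0.285 -0.133 -0.023 -1" --pt "0 0 9.75 0.33 -0.154 -0.023 -1" --pt "0 0 9.75 0.37 -0.173 -0.023 -1" --pt "0 0 9.75 0.395 -0.185 -0.023 -1" --pt "0 0 9.75 0.402 -0.188 -0.023 -1" --pt "0 0 9.75 0.402 -0.188 -0.023 -1"

```text
time: 2.3
ee_pos: [0.5227, -0.2819, 0.2594]
eef_rot: [0.997, 0.081, -0.0, -0.0]
ft_force: [0.0, -0.1, 0.1]
width: 0.087
```

```bash
python3 - <<'E'
from h import *
a,d,X=snap("wrist","w1.png")
print(read_state()["ee_pos"],camera_params("wrist")["mount"])
q=X.reshape(-1,3);q=q[(q[:,2]>.142)&(q[:,2]<.156)&(np.hypot(q[:,0]-.522,q[:,1]+.283)<.14)]
print(len(q),cv2.minAreaRect(q[:,:2].astype(np.float32)*1000))
go(.522,-.283,.137,9.2)
E
```

```text
[ 0.5217 -0.2835  0.2594] [[-0.0012 -0.9694 -0.2454  0.0658]
 [ 1.     -0.0012 -0.0003  0.0002]
 [ 0.     -0.2454  0.9694 -0.149 ]
 [ 0.      0.      0.      1.    ]]
10557 ((526.48291015625, -283.08050537109375), (210.16636657714844, 56.34630584716797), 8.752649307250977)
t 2.35 turn [ 0.02  0.03 -0.02] shift [ 0.0004 -0.0005  0.1224] F [-0.2972  0.573   0.1988] w 0.0869 at [ 0.5217 -0.2835  0.2594]
```

View pics/w1.png

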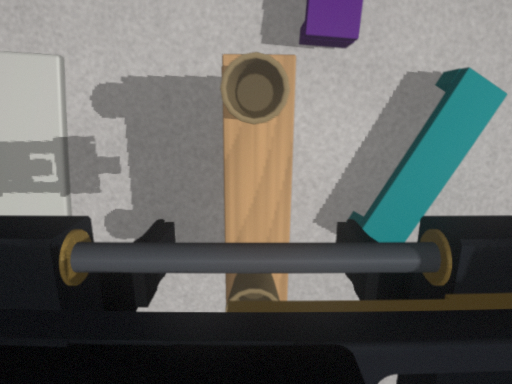

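The wrist view has the plank (columns 222–295) centred between the fingers (152–360), with the cups clear of them. I go down and grip.

>>> drive_tool --pt "0 0 0 0 -0.0005 0.02 -1" --pt "0 0 0 0 -0.0005 0.05 -1" --pt "0 0 0 0 -0.0005 0.08 -1" --pt "0 0 0 0 -0.0005 0.105 -1" --pt "0 0 0 0 -0.0005 0.117 -1" --pt "0 0 0 0 -0.0005 0.122 -1" --pt "0 0 0 0 -0.0005 0.122 -1"

```text
time: 3.05
ee_pos: [0.5218, -0.2831, 0.1379]
eef_rot: [0.997, 0.08, 0.0, 0.0]
ft_force: [0.4, -0.6, 1.1]
width: 0.0869
```

>>> drive_tool --pt "0 0 0 0 0 0 -0.1" --pt "0 0 0 0 0 0 0" --pt "0 0 0 0 0 0 0.2" --pt "0 0 0 0 0 0 0.4" --pt "0 0 0 0 0 0 0.6" --pt "0 0 0 0 0 0 0.6" --pt "0 0 0 0 0 0 0.6" --squeeze 25

```text
time: 3.75
ee_pos: [0.5223, -0.2825, 0.1379]
eef_rot: [0.997, 0.08, 0.0, 0.0]
ft_force: [0.9, -1.3, 1.6]
width: 0.0556
```

>>> drive_tool --pt "0 0 0 0 0 -0.002 0.6" --pt "0 0 0 0 0 -0.006 0.6" --pt "0 0 0 0 0 -0.012 0.6" --pt "0 0 0 0 0 -0.02 0.6" --pt "0 0 0 0 0 -0.03 0.6" --pt "0 0 0 0 0 -0.04 0.6" --pt "0 0 0 0 0 -0.05 0.6" --pt "0 0 0 0 0 -0.058 0.6" --pt "0 0 0 0 0 -0.063 0.6" --pt "0 0 0 0 0 -0.065 0.6" --pt "0 0 0 0 0 -0.065 0.6"

```text
time: 4.85
ee_pos: [0.5221, -0.2822, 0.2026]
eef_rot: [0.997, 0.08, 0.0, 0.0]
ft_force: [-0.5, -0.2, -3.3]
width: 0.0559
```

```bash
python3 - <<'E'
from h import *
go(.487,.011,.2,4.6)
b,e,Y=snap("scene");a,d,X=snap("top")
cv2.imwrite("pics/v3.png",np.hstack([cv2.resize(b[120:280,90:290,::-1],(400,320)),cv2.resize(a[150:280,280:440,::-1],(394,320))]))
for c,C in (("top",X),("scene",Y)):
  q=C.reshape(-1,3);r=np.hypot(q[:,0]-.522,q[:,1]+.283)<.14
  for lo in (.2,.095):
    p=q[r&(q[:,2]>lo-.01)&(q[:,2]<lo+.012)]
    if len(p)>20: print(c,lo,len(p),np.median(p,0),cv2.minAreaRect(p[:,:2].astype(np.float32)*1000))
E
```

```text
t 4.85 turn [ 0.01 -0.    4.61] shift [ 0.0123 -0.2951  0.0026] F [-0.4645 -0.2367 -3.3431] w 0.0559 at [ 0.5221 -0.2822  0.2026]
top 0.2 95 [ 0.5613 -0.2624  0.2081] ((521.98876953125, -281.8294677734375), (217.32177734375, 58.20210266113281), 9.165361404418945)
top 0.095 289 [ 0.4788 -0.2658  0.1003] ((517.5222778320312, -267.4295959472656), (218.0540313720703, 32.20280075073242), 10.8462495803833)
scene 0.2 188 [ 0.6069 -0.2893  0.2047] ((524.0968627929688, -281.1188659667969), (219.4783935546875, 74.61492919921875), 4.347173690795898)
scene 0.095 563 [ 0.5604 -0.29    0.0991] ((541.5675048828125, -277.67340087890625), (179.8173828125, 56.239219665527344), 10.892467498779297)
```

View pics/v3.png

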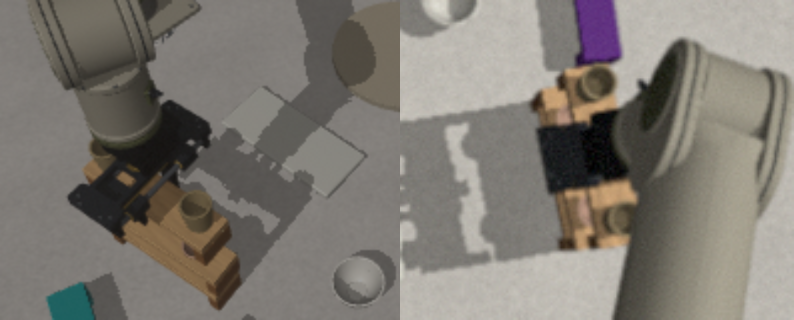

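The top board is lifted level with both cups upright, and both dishes stay put on the middle board. I carry it to the slab.

>>> drive_tool --pt "0 0 0.3 0 -0.006 0 0.6" --pt "0 0 0.8 0.001 -0.02 0 0.6" --pt "0 0 1.3 0.002 -0.042 0 0.6" --pt "0 0 1.8 0.004 -0.07 0 0.6" --pt "0 0 2.3 0.005 -0.1 0 0.6" --pt "0 0 2.8 0.006 -0.13 0 0.6" --pt "0 0 3.3 0.008 -0.165 0 0.6" --pt "0 0 3.8 0.009 -0.2 0 0.6" --pt "0 0 4.2 0.01 -0.235 0 0.6" --pt "0 0 4.4 0.011 -0.263 0 0.6" --pt "0 0 4.6 0.012 -0.283 0 0.6" --pt "0 0 4.6 0.012 -0.292 0 0.6"

```text
time: 6.15
ee_pos: [0.4864, 0.011, 0.2027]
eef_rot: [0.999, 0.042, 0.0, -0.0]
ft_force: [-0.4, 0.2, -2.4]
width: 0.0557
```

>>> drive_tool --pt "0 0 0 0 -0.003 0 0.6" --pt "0 0 0 0 -0.003 0.006 0.6" --pt "0 0 0 0 -0.003 0.018 0.6" --pt "0 0 0 0 -0.003 0.034 0.6" --pt "0 0 0 0 -0.003 0.052 0.6" --pt "0 0 0 0 -0.003 0.07 0.6" --pt "0 0 0 0 -0.003 0.088 0.6" --pt "0 0 0 0 -0.003 0.106 0.6" --pt "0 0 0 0 -0.003 0.122 0.6" --pt "0 0 0 0 -0.003 0.133 0.6" --pt "0 0 0 0 -0.003 0.139 0.6" --pt "0 0 0 0 -0.003 0.141 0.6"

```text
time: 7.35
ee_pos: [0.4867, 0.0106, 0.0609]
eef_rot: [0.999, 0.04, -0.0, -0.0]
ft_force: [-0.3, 0.9, -2.9]
width: 0.0556
```

```bash
python3 - <<'E'
from h import *
go(.487,.011,.053,4.6)
E
```

```text
t 7.35 turn [-0.01  0.05 -0.03] shift [ 0.0003 -0.0004  0.0079] F [-0.2987  0.9367 -2.933 ] w 0.0556 at [0.4867 0.0106 0.0609]
```

>>> drive_tool --pt "0 0 0 0 0 0.002 0.6" --pt "0 0 0 0 0 0.004 0.6" --pt "0 0 0 0 0 0.006 0.6" --pt "0 0 0 0 0 0.0075 0.6" --pt "0 0 0 0 0 0.0085 0.6" --pt "0 0 0 0 0 0.0085 0.6"

```text
time: 7.95
ee_pos: [0.4869, 0.0109, 0.053]
eef_rot: [0.999, 0.04, -0.0, 0.0]
ft_force: [-0.3, 0.4, -3.4]
width: 0.0554
```

>>> drive_tool --pt "0 0 0 0 0 0.0005 0.6" --pt "0 0 0 0 0 0.001 0.6" --pt "0 0 0 0 0 0.0015 0.6" --pt "0 0 0 0 0 0.0015 0.6"

```text
time: 8.35
ee_pos: [0.4871, 0.0109, 0.0527]
eef_rot: [0.999, 0.04, 0.0, 0.0]
ft_force: [-7.0, -0.7, 16.2]
width: 0.0557
```

>>> drive_tool --pt "0 0 0 0 0 -0.0008 0.3" --pt "0 0 0 0 0 -0.0008 0.0" --pt "0 0 0 0 0 -0.0008 -0.5" --pt "0 0 0 0 0 -0.0008 -1" --pt "0 0 0 0 0 -0.0008 -1" --pt "0 0 0 0 0 -0.0008 -1" --pt "0 0 0 0 0 -0.0008 -1"

```text
time: 9.05
ee_pos: [0.487, 0.0109, 0.0523]
eef_rot: [0.999, 0.04, 0.0, 0.0]
ft_force: [0.4, 0.0, 0.1]
width: 0.0842
```

>>> drive_tool --pt "0 0 0 0 0 -0.01 -1" --pt "0 0 0 0 0 -0.03 -1" --pt "0 0 0 0 0 -0.06 -1" --pt "0 0 0 0 0 -0.1 -1" --pt "0 0 0 0 0 -0.14 -1" --pt "0 0 0 0 0 -0.18 -1" --pt "0 0 0 0 0 -0.18 -1"

```text
time: 9.75
ee_pos: [0.4894, 0.0114, 0.2385]
eef_rot: [0.999, 0.04, 0.005, 0.0]
ft_force: [1.0, -0.5, -0.6]
width: 0.0871
```

```bash
python3 - <<'E'
from h import *
a,d,X=snap("top","t4.png");b,e,Y=snap("scene","s4.png")
s=read_state()
def rect(C,lo,hi,c,r=.14):
    q=C.reshape(-1,3);q=q[(q[:,2]>lo)&(q[:,2]<hi)&(np.hypot(q[:,0]-c[0],q[:,1]-c[1])<r)]
    print(len(q),cv2.minAreaRect(q[:,:2].astype(np.float32)*1000),np.median(q[:,2]))
for C in (X,Y):
    rect(C,.095,.106,(.522,-.283));rect(C,.06,.07,(.487,.011))
go(.522,-.283,.22,9.5)
cv2.imwrite("pics/v4.png",np.hstack([cv2.resize(b[120:280,90:290,::-1],(400,320)),cv2.resize(a[150:280,200:360,::-1],(394,320))]))
E
```

```text
874 ((519.6640014648438, -279.78106689453125), (219.20584106445312, 59.039485931396484), 11.159964561462402) 0.10057319584679994
0 ((0.0, 0.0), (0.0, 0.0), 0.0) nan
938 ((520.8919677734375, -281.4671325683594), (222.02548217773438, 56.968048095703125), 10.84163761138916) 0.09956730438919056
640 ((487.15875244140625, 10.557443618774414), (220.49847412109375, 58.76157760620117), 4.427368640899658) 0.06441328816543408
t 9.85 turn [ 0.04 -0.13 -4.9 ] shift [0.0109 0.2958 0.0137] F [ 0.1188 -0.4084 -0.0887] w 0.087 at [0.4874 0.011  0.2335]
  return _methods._mean(a, axis=axis, dtype=dtype,
  ret = ret.dtype.type(ret / rcount)
```

View pics/v4.png

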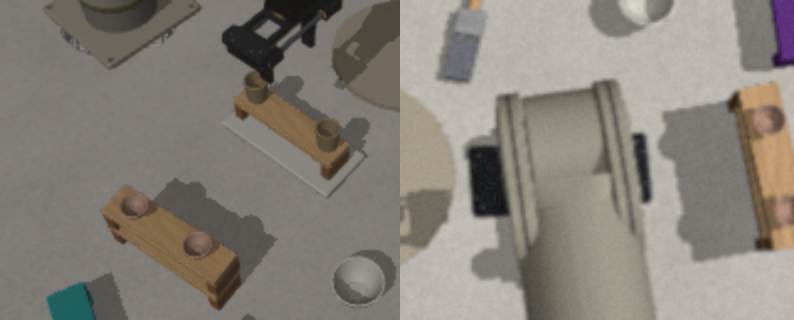

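The top board stands on the slab with both cups upright. The middle board with its dishes is clear at about (0.521,−0.281), yaw 11°, so I go above it next.

>>> drive_tool --pt "0 0 -1 0.001 0.02 0 -1" --pt "0 0 -3 0.003 0.065 0 -1" --pt "0 0 -5 0.005 0.11 0.01 -1" --pt "0 0 -6.4 0.007 0.155 0.02 -1" --pt "0 0 -6.4 0.009 0.2 0.03 -1" --pt "0 0 -6.4 0.01 0.24 0.03 -1" --pt "0 0 -6.4 0.01 0.27 0.03 -1" --pt "0 0 -6.4 0.01 0.288 0.03 -1" --pt "0 0 -6.4 0.01 0.294 0.03 -1" --pt "0 0 -6.4 0.01 0.294 0.03 -1"

```text
time: 10.85
ee_pos: [0.5205, -0.2807, 0.2018]
eef_rot: [0.995, 0.096, -0.0, -0.0]
ft_force: [1.1, 0.6, -0.8]
width: 0.0873
```

```bash
python3 - <<'E'
from h import *
go(.521,-.281,.088,11)
a,d,X=snap("wrist","w5.png")
q=X.reshape(-1,3);q=q[(q[:,2]>.094)&(q[:,2]<.106)&(np.hypot(q[:,0]-.521,q[:,1]+.281)<.14)]
print(cv2.minAreaRect(q[:,:2].astype(np.float32)*1000))
# centreline from the long edges within the visible plank
c,s=np.cos(np.radians(11)),np.sin(np.radians(11))
u=(q[:,0]-.521)*c+(q[:,1]+.281)*s; v=-(q[:,0]-.521)*s+(q[:,1]+.281)*c
for lo in np.arange(-.1,.1,.03):
    m=(u>lo)&(u<lo+.03)
    if m.sum()>50: print(round(lo,2),np.percentile(v[m],[1,99]))
E
```

```text
t 10.85 turn [-0.06  0.03  0.01] shift [0.0005 0.0005 0.1138] F [ 1.0529  0.6218 -0.7659] w 0.0873 at [ 0.5205 -0.2807  0.2018]
((522.1644287109375, -281.37042236328125), (216.26927185058594, 56.38881301879883), 10.670530319213867)
-0.1 [-0.0281  0.0279]
-0.07 [-0.0272  0.0267]
-0.04 [-0.0277  0.0268]
-0.01 [-0.0279  0.0267]
0.02 [-0.0284  0.0268]
0.05 [-0.0288  0.0268]
0.08 [-0.0279  0.0262]
```

>>> drive_tool --pt "0 0 0 0.0005 0.001 0.02 -1" --pt "0 0 0 0.0005 0.001 0.05 -1" --pt "0 0 0 0.0005 0.001 0.08 -1" --pt "0 0 0 0.0005 0.001 0.1 -1" --pt "0 0 0 0.0005 0.001 0.11 -1" --pt "0 0 0 0.0005 0.001 0.114 -1" --pt "0 0 0 0.0005 0.001 0.114 -1"

```text
time: 11.6
ee_pos: [0.5216, -0.2816, 0.0889]
eef_rot: [0.995, 0.096, 0.0, 0.0]
ft_force: [0.1, -0.8, 1.0]
width: 0.0871
```

>>> drive_tool --pt "0 0 0 0 0 0 -0.1" --pt "0 0 0 0 0 0 0" --pt "0 0 0 0 0 0 0.2" --pt "0 0 0 0 0 0 0.4" --pt "0 0 0 0 0 0 0.6" --pt "0 0 0 0 0 0 0.6" --pt "0 0 0 0 0 0 0.6" --squeeze 25

```text
time: 12.3
ee_pos: [0.5213, -0.2821, 0.0886]
eef_rot: [0.995, 0.096, 0.0, -0.0]
ft_force: [-0.6, 1.0, 3.0]
width: 0.0558
```

>>> drive_tool --pt "0 0 0 0 0 -0.002 0.6" --pt "0 0 0 0 0 -0.006 0.6" --pt "0 0 0 0 0 -0.012 0.6" --pt "0 0 0 0 0 -0.022 0.6" --pt "0 0 0 0 0 -0.035 0.6" --pt "0 0 0 0 0 -0.05 0.6" --pt "0 0 0 0 0 -0.065 0.6" --pt "0 0 0 0 0 -0.08 0.6" --pt "0 0 0 0 0 -0.092 0.6" --pt "0 0 0 0 0 -0.1 0.6" --pt "0 0 0 0 0 -0.105 0.6" --pt "0 0 0 0 0 -0.105 0.6"

```text
time: 13.5
ee_pos: [0.5214, -0.2823, 0.1939]
eef_rot: [0.995, 0.096, 0.0, 0.0]
ft_force: [0.4, 0.0, -2.2]
width: 0.0552
```

```bash
python3 - <<'E'
from h import *
go(.5125,.286,.2,11)
go(.5125,.286,.2,0)
E
```

```text
t 13.5 turn [ 0.03 -0.03  0.  ] shift [ 0.0997 -0.5596 -0.0064] F [ 0.3766  0.0498 -2.1692] w 0.0552 at [ 0.5214 -0.2823  0.1939]
t 13.5 turn [ 0.03 -0.03 11.  ] shift [ 0.0997 -0.5596 -0.0064] F [ 0.3766  0.0498 -2.1692] w 0.0552 at [ 0.5214 -0.2823  0.1939]
```

>>> drive_tool --pt "0 0 0 0.001 -0.006 0 0.6" --pt "0 0 0 0.0035 -0.02 0 0.6" --pt "0 0 0 0.0075 -0.042 0 0.6" --pt "0 0 0 0.0125 -0.07 0 0.6" --pt "0 0 0 0.018 -0.1 0 0.6" --pt "0 0 0 0.0235 -0.132 0 0.6" --pt "0 0 0 0.029 -0.165 0 0.6" --pt "0 0 0 0.0355 -0.2 0 0.6" --pt "0 0 0 0.042 -0.235 0 0.6" --pt "0 0 0 0.048 -0.27 0 0.6" --pt "0 0 0 0.054 -0.305 0 0.6" --pt "0 0 0 0.0605 -0.34 0 0.6"

```text
time: 14.7
ee_pos: [0.5146, 0.0656, 0.193]
eef_rot: [0.995, 0.096, -0.0, 0.0]
ft_force: [1.1, 0.1, -1.9]
width: 0.0562
```

>>> drive_tool --pt "0 0 0 0.006 -0.034 0 0.6" --pt "0 0 0 0.012 -0.067 0 0.6" --pt "0 0 0 0.018 -0.1 0 0.6" --pt "0 0 0 0.0235 -0.132 0 0.6" --pt "0 0 0 0.028 -0.16 0 0.6" --pt "0 0 0 0.033 -0.185 0 0.6" --pt "0 0 0 0.0365 -0.205 0 0.6" --pt "0 0 0 0.0385 -0.216 0 0.6" --pt "0 0 0 0.039 -0.2195 0 0.6" --pt "0 0 0 0.039 -0.2195 0 0.6"

```text
time: 15.7
ee_pos: [0.5117, 0.2859, 0.193]
eef_rot: [0.995, 0.096, -0.0, 0.0]
ft_force: [-0.4, -0.5, -2.9]
width: 0.0558
```

```bash
python3 - <<'E'
from h import *
go(.5125,.286,.0825,11)
b,e,Y=snap("scene","s6.png")
q=Y.reshape(-1,3);m=(q[:,2]>.19)&(q[:,2]<.213)&(np.hypot(q[:,0]-.5125,q[:,1]-.286)<.14)
print(m.sum(),cv2.minAreaRect(q[m][:,:2].astype(np.float32)*1000))
cv2.imwrite("pics/v6.png",cv2.resize(b[30:230,180:420,::-1],(720,600)))
E
```

```text
t 15.7 turn [0.02 0.03 0.03] shift [0.0008 0.     0.1105] F [-0.4183 -0.5452 -2.929 ] w 0.0558 at [0.5117 0.2859 0.193 ]
456 ((512.2077026367188, 281.98529052734375), (221.0263214111328, 68.80863189697266), 12.272833824157715)
```

View pics/v6.png

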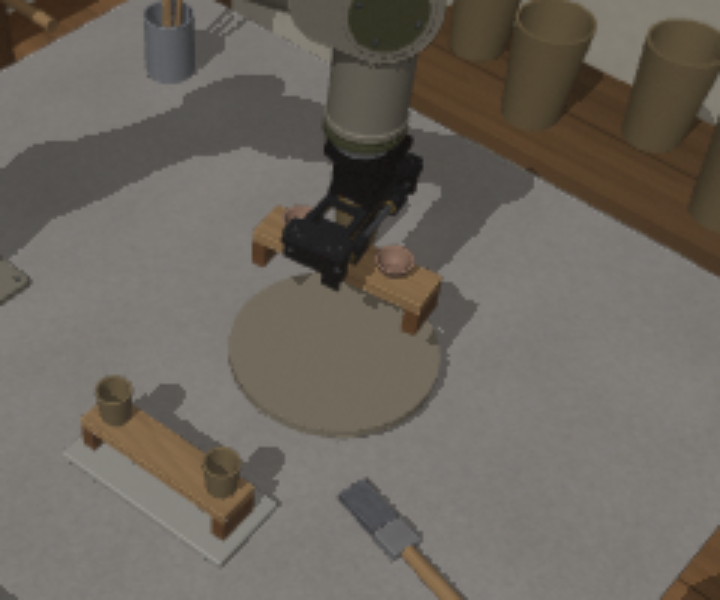

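The middle board is level, the dishes upright, and it hangs over the shelf; I lower it.

>>> drive_tool --pt "0 0 0 0.0008 0 0.005 0.6" --pt "0 0 0 0.0008 0 0.015 0.6" --pt "0 0 0 0.0008 0 0.03 0.6" --pt "0 0 0 0.0008 0 0.046 0.6" --pt "0 0 0 0.0008 0 0.062 0.6" --pt "0 0 0 0.0008 0 0.078 0.6" --pt "0 0 0 0.0008 0 0.09 0.6" --pt "0 0 0 0.0008 0 0.098 0.6" --pt "0 0 0 0.0008 0 0.103 0.6" --pt "0 0 0 0.0008 0 0.105 0.6" --pt "0 0 0 0.0008 0 0.1065 0.6" --pt "0 0 0 0.0008 0 0.1075 0.6"

```text
time: 16.95
ee_pos: [0.5132, 0.2863, 0.0862]
eef_rot: [0.995, 0.096, 0.0, -0.0]
ft_force: [0.8, -0.3, -2.2]
width: 0.0556
```

>>> drive_tool --pt "0 0 0 0 0 0.0005 0.6" --pt "0 0 0 0 0 0.001 0.6" --pt "0 0 0 0 0 0.0015 0.6" --pt "0 0 0 0 0 0.0015 0.6"

```text
time: 17.35
ee_pos: [0.5129, 0.2861, 0.0843]
eef_rot: [0.995, 0.096, 0.0, 0.0]
ft_force: [-0.2, -1.2, -3.6]
width: 0.0556
```

>>> drive_tool --pt "0 0 0 0 0 0.0004 0.6" --pt "0 0 0 0 0 0.0008 0.6" --pt "0 0 0 0 0 0.0008 0.6"

```text
time: 17.65
ee_pos: [0.5129, 0.2861, 0.0836]
eef_rot: [0.995, 0.096, 0.0, 0.0]
ft_force: [0.7, 0.3, -1.8]
width: 0.0555
```

>>> drive_tool --pt "0 0 0 0 0 0.0004 0.6" --pt "0 0 0 0 0 0.0008 0.6" --pt "0 0 0 0 0 0.0008 0.6"

```text
time: 17.95
ee_pos: [0.513, 0.2862, 0.0835]
eef_rot: [0.995, 0.096, 0.0, 0.0]
ft_force: [-3.3, -2.3, 6.4]
width: 0.0557
```

>>> drive_tool --pt "0 0 0 0 0 0 0.3" --pt "0 0 0 0 0 0 0.0" --pt "0 0 0 0 0 0 -0.5" --pt "0 0 0 0 0 0 -1" --pt "0 0 0 0 0 0 -1" --pt "0 0 0 0 0 0 -1" --pt "0 0 0 0 0 0 -1"

```text
time: 18.65
ee_pos: [0.5129, 0.2861, 0.0827]
eef_rot: [0.995, 0.096, 0.0, 0.0]
ft_force: [0.2, -0.2, -0.4]
width: 0.0843
```

>>> drive_tool --pt "0 0 0 0 0 -0.01 -1" --pt "0 0 0 0 0 -0.03 -1" --pt "0 0 0 0 0 -0.06 -1" --pt "0 0 0 0 0 -0.09 -1" --pt "0 0 0 0 0 -0.115 -1" --pt "0 0 0 0 0 -0.125 -1" --pt "0 0 0 0 0 -0.125 -1"

```text
time: 19.35
ee_pos: [0.5134, 0.2866, 0.2093]
eef_rot: [0.995, 0.096, 0.001, -0.0]
ft_force: [0.3, 0.0, 0.1]
width: 0.087
```

```bash
python3 - <<'E'
from h import *
b,e,Y=snap("scene","s7.png");a,d,X=snap("top")
def rect(C,lo,hi,c,r=.14):
    q=C.reshape(-1,3);q=q[(q[:,2]>lo)&(q[:,2]<hi)&(np.hypot(q[:,0]-c[0],q[:,1]-c[1])<r)]
    if len(q): print(len(q),cv2.minAreaRect(q[:,:2].astype(np.float32)*1000),np.median(q[:,2]))
for C in (X,Y):
    print("low,mid,top");rect(C,.044,.056,(.522,-.283));rect(C,.09,.1,(.5125,.286));rect(C,.06,.07,(.487,.011))
go(.487,.011,.2,4.5)
cv2.imwrite("pics/v7.png",cv2.resize(b[50:290,100:420,::-1],(800,600)))
E
```

```text
low,mid,top
1059 ((519.8162841796875, -282.1747131347656), (218.84576416015625, 58.71275329589844), 9.80257797241211) 0.05036569348274635
235 ((542.46435546875, 293.1578369140625), (155.52987670898438, 56.83842468261719), 10.782065391540527) 0.09550465719533151
820 ((484.8848876953125, 10.232397079467773), (220.6248321533203, 56.11930465698242), 4.2143683433532715) 0.06586685595019336
low,mid,top
1165 ((520.3399047851562, -283.3563232421875), (222.06581115722656, 57.36287307739258), 9.556802749633789) 0.049444199479326746
555 ((513.2421875, 284.9621276855469), (220.151123046875, 61.09123611450195), 11.296525955200195) 0.09454221355950945
639 ((487.12164306640625, 10.486753463745117), (221.24717712402344, 59.10737991333008), 4.051877498626709) 0.0644174182318396
t 19.45 turn [0.03 0.06 6.5 ] shift [-0.0775  0.2649  0.007 ] F [-0.329  -0.2874 -0.7835] w 0.0869 at [0.5126 0.2858 0.2068]
```

View pics/v7.png

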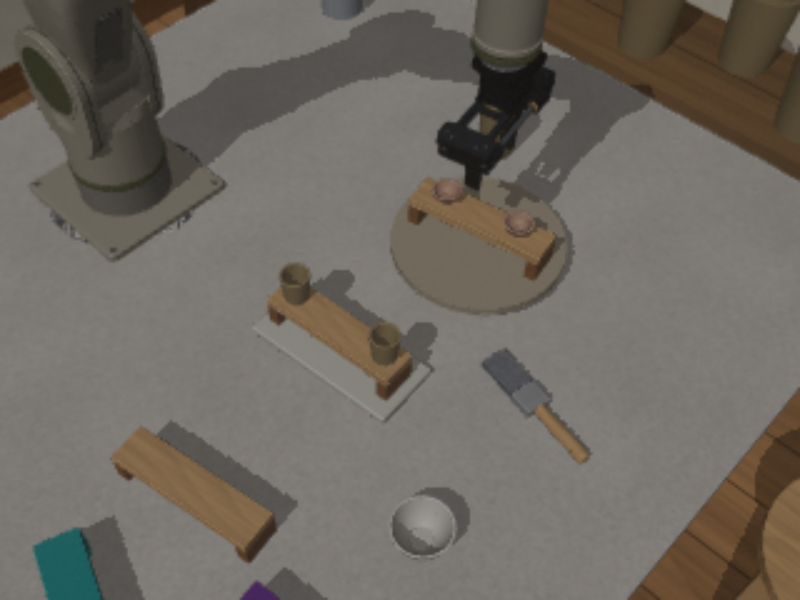

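The middle board is on the shelf, within about 2 mm of centre with the dishes upright. The bottom board hasn't moved: (0.5205,−0.283), yaw 9.7°. Back to the top board.

>>> drive_tool --pt "0 0 1 -0.006 0.02 0 -1" --pt "0 0 3 -0.018 0.06 0 -1" --pt "0 0 5 -0.031 0.105 0 -1" --pt "0 0 6.5 -0.044 0.15 0 -1" --pt "0 0 6.5 -0.057 0.195 0 -1" --pt "0 0 6.5 -0.067 0.23 0 -1" --pt "0 0 6.5 -0.074 0.253 0 -1" --pt "0 0 6.5 -0.0775 0.265 0.002 -1" --pt "0 0 6.5 -0.0775 0.265 0.005 -1" --pt "0 0 6.5 -0.0775 0.265 0.007 -1"

```text
time: 20.45
ee_pos: [0.4872, 0.0125, 0.1999]
eef_rot: [0.999, 0.04, -0.0, -0.0]
ft_force: [-0.6, 0.8, 1.2]
width: 0.087
```

```bash
python3 - <<'E'
from h import *
go(.487,.0107,.053,4.5)
a,d,X=snap("wrist","w8.png")
q=X.reshape(-1,3);q=q[(q[:,2]>.058)&(q[:,2]<.072)&(np.hypot(q[:,0]-.487,q[:,1]-.011)<.14)]
c,s=np.cos(np.radians(4.5)),np.sin(np.radians(4.5))
u=(q[:,0]-.487)*c+(q[:,1]-.0107)*s; v=-(q[:,0]-.487)*s+(q[:,1]-.0107)*c
print(u.max())
for lo in np.arange(-.1,.1,.03):
    m=(u>lo)&(u<lo+.03)
    if m.sum()>50: print(round(lo,2),np.percentile(v[m],[1,99]))
E
```

```text
t 20.45 turn [-0.04  0.06  0.07] shift [-0.0002  0.0019  0.1469] F [-0.6317  0.7567  1.2012] w 0.087 at [0.4872 0.0125 0.1999]
0.10946675045184232
-0.1 [-0.0276  0.0273]
-0.07 [-0.0275  0.0272]
-0.04 [-0.0278  0.0267]
-0.01 [-0.028  0.027]
0.02 [-0.0281  0.0264]
0.05 [-0.0285  0.0267]
0.08 [-0.0282  0.0269]
```

>>> drive_tool --pt "0 0 0 0 0.0015 0.02 -1" --pt "0 0 0 0 0.0015 0.05 -1" --pt "0 0 0 0 0.0015 0.08 -1" --pt "0 0 0 0 0.0015 0.11 -1" --pt "0 0 0 0 0.0015 0.133 -1" --pt "0 0 0 0 0.0015 0.143 -1" --pt "0 0 0 0 0.0015 0.147 -1" --pt "0 0 0 0 0.0015 0.147 -1"

```text
time: 21.3
ee_pos: [0.4878, 0.0104, 0.054]
eef_rot: [0.999, 0.04, 0.0, -0.0]
ft_force: [0.2, -0.4, 0.0]
width: 0.0871
```

>>> drive_tool --pt "0 0 0 0 0 0 -0.1" --pt "0 0 0 0 0 0 0" --pt "0 0 0 0 0 0 0.2" --pt "0 0 0 0 0 0 0.4" --pt "0 0 0 0 0 0 0.6" --pt "0 0 0 0 0 0 0.6" --pt "0 0 0 0 0 0 0.6" --squeeze 25

```text
time: 22.0
ee_pos: [0.4877, 0.0098, 0.054]
eef_rot: [0.999, 0.039, 0.0, 0.0]
ft_force: [-1.2, 0.4, 4.2]
width: 0.0555
```

>>> drive_tool --pt "0 0 0 0 0 -0.002 0.6" --pt "0 0 0 0 0 -0.006 0.6" --pt "0 0 0 0 0 -0.012 0.6" --pt "0 0 0 0 0 -0.022 0.6" --pt "0 0 0 0 0 -0.035 0.6" --pt "0 0 0 0 0 -0.05 0.6" --pt "0 0 0 0 0 -0.065 0.6" --pt "0 0 0 0 0 -0.08 0.6" --pt "0 0 0 0 0 -0.092 0.6" --pt "0 0 0 0 0 -0.1 0.6" --pt "0 0 0 0 0 -0.105 0.6" --pt "0 0 0 0 0 -0.105 0.6"

```text
time: 23.2
ee_pos: [0.4877, 0.0097, 0.1593]
eef_rot: [0.999, 0.039, 0.0, 0.0]
ft_force: [-0.5, -0.3, -3.5]
width: 0.0558
```

```bash
python3 - <<'E'
from h import *
go(.5205,-.2825,.158,9.7)
E
```

```text
t 23.2 turn [ 0.02 -0.04 -5.2 ] shift [0.0097 0.2939 0.0013] F [-0.4723 -0.2524 -3.5498] w 0.0558 at [0.4877 0.0097 0.1593]
```

>>> drive_tool --pt "0 0 -0.3 0 0.006 0 0.6" --pt "0 0 -0.8 0.001 0.02 0 0.6" --pt "0 0 -1.3 0.002 0.042 0 0.6" --pt "0 0 -1.9 0.003 0.07 0 0.6" --pt "0 0 -2.5 0.004 0.1 0 0.6" --pt "0 0 -3.1 0.005 0.13 0 0.6" --pt "0 0 -3.7 0.006 0.165 0 0.6" --pt "0 0 -4.3 0.007 0.2 0 0.6" --pt "0 0 -4.8 0.008 0.235 0 0.6" --pt "0 0 -5.1 0.009 0.263 0 0.6" --pt "0 0 -5.2 0.01 0.283 0 0.6" --pt "0 0 -5.2 0.01 0.292 0 0.6"

```text
time: 24.4
ee_pos: [0.5194, -0.2832, 0.1576]
eef_rot: [0.997, 0.083, -0.001, -0.0]
ft_force: [-0.3, 0.3, -3.7]
width: 0.0557
```

>>> drive_tool --pt "0 0 0 0 0.002 0 0.6" --pt "0 0 0 0 0.002 0 0.6" --pt "0 0 0 0 0.002 0 0.6"

```text
time: 24.7
ee_pos: [0.521, -0.2812, 0.1587]
eef_rot: [0.996, 0.085, 0.0, -0.0]
ft_force: [0.3, 0.3, -3.3]
width: 0.0559
```

```bash
python3 - <<'E'
from h import *
go(.5205,-.2825,.0886,9.7)
a,d,X=snap("top");b,e,Y=snap("scene")
for C in (X,Y):
  q=C.reshape(-1,3)
  for lo,hi in ((.162,.178),(.044,.056)):
    m=(q[:,2]>lo)&(q[:,2]<hi)&(np.hypot(q[:,0]-.5205,q[:,1]+.283)<.14)
    if m.sum()>10: print(lo,m.sum(),cv2.minAreaRect(q[m][:,:2].astype(np.float32)*1000))
E
```

```text
t 24.7 turn [-0.03 -0.    0.1 ] shift [-0.0007  0.0013  0.0701] F [ 0.2736  0.326  -3.3244] w 0.0559 at [ 0.521  -0.2812  0.1587]
0.162 500 ((519.7816772460938, -280.2335205078125), (219.50946044921875, 58.09767532348633), 9.904239654541016)
0.044 277 ((517.2492065429688, -267.2514953613281), (218.03170776367188, 27.862268447875977), 10.112672805786133)
0.162 665 ((521.1305541992188, -280.4217834472656), (221.1252899169922, 72.05470275878906), 5.763121128082275)
0.044 562 ((545.8673706054688, -279.7552795410156), (170.6993408203125, 56.49860763549805), 10.275787353515625)
```

>>> drive_tool --pt "0 0 0 0 0.0013 0.004 0.6" --pt "0 0 0 0 0.0013 0.012 0.6" --pt "0 0 0 0 0.0013 0.023 0.6" --pt "0 0 0 0 0.0013 0.035 0.6" --pt "0 0 0 0 0.0013 0.046 0.6" --pt "0 0 0 0 0.0013 0.055 0.6" --pt "0 0 0 0 0.0013 0.061 0.6" --pt "0 0 0 0 0.0013 0.064 0.6" --pt "0 0 0 0 0.0013 0.066 0.6" --pt "0 0 0 0 0.0013 0.067 0.6" --pt "0 0 0 0 0.0013 0.068 0.6" --pt "0 0 0 0 0.0013 0.068 0.6"

```text
time: 26.0
ee_pos: [0.5211, -0.2839, 0.0909]
eef_rot: [0.996, 0.085, 0.0, 0.0]
ft_force: [0.3, 0.1, -1.1]
width: 0.0562
```

>>> drive_tool --pt "0 0 0 0 0 0.0005 0.6" --pt "0 0 0 0 0 0.001 0.6" --pt "0 0 0 0 0 0.0013 0.6" --pt "0 0 0 0 0 0.0013 0.6"

```text
time: 26.4
ee_pos: [0.521, -0.2839, 0.0894]
eef_rot: [0.996, 0.085, 0.0, 0.0]
ft_force: [0.4, 0.5, -3.3]
width: 0.0555
```

>>> drive_tool --pt "0 0 0 0 0 0.0005 0.6" --pt "0 0 0 0 0 0.001 0.6" --pt "0 0 0 0 0 0.001 0.6"

```text
time: 26.7
ee_pos: [0.521, -0.2839, 0.089]
eef_rot: [0.996, 0.085, 0.0, 0.0]
ft_force: [-2.6, 1.6, 3.8]
width: 0.0555
```

Contact, so I release and retreat.

>>> drive_tool --pt "0 0 0 0 0 0 0.3" --pt "0 0 0 0 0 0 0.0" --pt "0 0 0 0 0 0 -0.5" --pt "0 0 0 0 0 0 -1" --pt "0 0 0 0 0 0 -1" --pt "0 0 0 0 0 0 -1" --pt "0 0 0 0 0 0 -1"

```text
time: 27.4
ee_pos: [0.521, -0.2839, 0.0884]
eef_rot: [0.996, 0.085, 0.0, 0.0]
ft_force: [-0.7, -0.1, 0.2]
width: 0.0842
```

>>> drive_tool --pt "0 0 0 0 0 -0.01 -1" --pt "0 0 0 0 0 -0.03 -1" --pt "0 0 0 0 0 -0.06 -1" --pt "0 0 0 0 0 -0.1 -1" --pt "0 0 0 0 0 -0.14 -1" --pt "0 0 0 0 0 -0.16 -1" --pt "0 0 0 0 -0.03 -0.16 -1" --pt "0 0 0 0 -0.07 -0.16 -1" --pt "0 0 0 0 -0.11 -0.16 -1" --pt "0 0 0 0 -0.14 -0.16 -1" --pt "0 0 0 0 -0.15 -0.16 -1" --pt "0 0 0 0 -0.15 -0.16 -1"

```text
time: 28.6
ee_pos: [0.4959, -0.1349, 0.2494]
eef_rot: [0.996, 0.086, 0.001, 0.0]
ft_force: [0.5, -1.0, 0.4]
width: 0.0871
```

```bash
python3 - <<'E'
from h import *
b,e,Y=snap("scene","s9.png");a,d,X=snap("top")
def rect(C,lo,hi,c,r=.14):
    q=C.reshape(-1,3);q=q[(q[:,2]>lo)&(q[:,2]<hi)&(np.hypot(q[:,0]-c[0],q[:,1]-c[1])<r)]
    if len(q): print(len(q),cv2.minAreaRect(q[:,:2].astype(np.float32)*1000),np.median(q[:,2]))
for C in (X,Y):
    print("top,low,mid");rect(C,.094,.106,(.5205,-.283));rect(C,.044,.056,(.5205,-.283));rect(C,.09,.1,(.5125,.286))
cv2.imwrite("pics/v9.png",cv2.resize(b[50:290,100:420,::-1],(800,600)))
E
```

```text
top,low,mid
828 ((510.9136657714844, 287.2277526855469), (221.29812622070312, 57.868038177490234), 10.593639373779297) 0.09578317928729309
top,low,mid
931 ((520.6466064453125, -283.71514892578125), (220.48648071289062, 56.928836822509766), 9.642114639282227) 0.09934982378673009
205 ((530.0592651367188, -305.87713623046875), (222.15565490722656, 52.86134338378906), 22.018169403076172) 0.04911391669765499
561 ((512.4485473632812, 284.5674743652344), (220.8455810546875, 60.75748062133789), 9.76964282989502) 0.09439645025058108
```

View pics/v9.png

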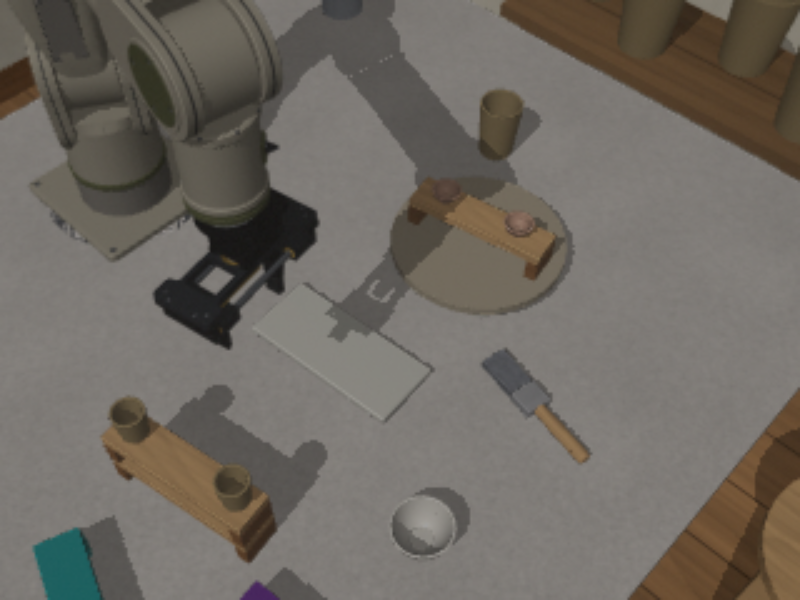

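The top board is square on the bottom board at (0.521,−0.284), with both cups upright (128,418 and 233,488). The middle board with its dishes is centred on the shelf, and the gripper touches nothing.

```bash
python3 -c "
from bench import *
print(close_job())"
```

```text
the job is handed in; nothing more can be done
None
```

I finished all three moves and handed in the job at about 28.7 s of the 72 s limit. The hand-in reports no verdict, so these results come from my own last camera checks.

- **Set aside:** the top board, with both cups standing, went onto the plaster slab and was let go there.
- **Kiln shelf:** the middle board is about 2 mm from the shelf's centre, with its plank top at 95 mm as expected. Both dishes are upright.
- **Back on the stack:** the top board is about 1 mm and 0.1° from where the bottom board was measured while uncovered, with its plank top at 99 mm. Both cups are upright.
- **Everything else:** the bowl, tumbler and brush look untouched, and the gripper is clear of everything.

One check was limited. After the final placing, the overhead camera's view of the stack was blocked by the arm, so that position rests on the scene camera alone. The scene camera's fit for the bottom board also came out skewed, because the top board now covers most of it. I didn't use that fit. The readings of the bottom board before it was covered agreed to within about 1 mm, and I took no further measurement of it after the placing.

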